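# Clear the board tester and hold its recessed reset

## Robot

A 6-joint arm with a two-finger parallel gripper is mounted at the origin on the work surface. World frame = base frame: x ahead of the robot, y to its left, z up, the work surface at z = 0. Lengths are in m, angles in rad, forces in N, time in s.
With the tool pointing down it reaches from about 0.325 to 0.775 m from the base axis. Payload 5.5 kg.
Tool frame: the origin (TCP) lies on the centre line of the jaws, within the pads' length; the fingertips stand 14 mm ahead of it and the grasp point (between the pads) lies 5 mm behind it; z points along the fingers, y is the direction in which the jaws open and shut (so a half turn about z gives the same grasp; the last joint's range is limited). The gripper opens to 85 mm and grips with 20 to 120 N. Pads are 22 mm wide; open, the fingers measure 114 mm over their backs; the gripper's body (76 mm by 85 mm) begins 54 mm behind the grasp point. The pads swing forward as they close: fully open they stand 13 mm farther back than shut.
Start: joints at [-1.224, 0.091, 1.231, -0, 1.82, -0.057], TCP at [0.236, -0.552, 0.245] pointing down, gripper open.
Joint ranges: [-2.87, 2.87], [-0.86, 2.18], [0.17, 2.46], [-1.51, 4.65], [0.06, 2.69], [-2.65, 2.65]. Speed limits (rad/s): [2.57, 2.57, 3.01, 3.14, 3.14, 3.14].

## Interface

Orientations are given as a rotation vector (axis times angle).
In Python, from rig import manip, viewer, hand_in, nets gives the robot as it stands.
- The arm moves only by the shell command python3 -m handwheel 'ROWS' [FORCE]. ROWS is JSON, a list of rows, each a list of 3 entries, a list of its own where there are three numbers: the shift along the tool's x, y, z in mm, then the turn, a rotation vector about the tool's x, y, z in rad, then the opening, from 0 (shut) to 1 (fully open). A call has 1 to 10 rows; each row is the pose to reach, as a shift and turn from the pose measured when the call began, along the tool's axes at that moment; what a row does not reach only later rows make up. A row lasts 1/8 s, in which the tool goes at most 62.5 mm and 10.7 degrees, less where a joint would pass 70% of its speed; a pose out of reach is approached as far as the arm can. A call with a gripper value outside its range is refused whole. The fingers move at their own pace and stop on an object; FORCE is the grip in N (left out, the last holds). Time passes only in rows, so rows that repeat a pose let the fingers close. It gives the time, the measured TCP pose, the force and the opening at its end, in the units of the state.
- manip.read_state(): the state, without advancing time (a new reading comes with each control period).
- viewer.read_camera(name): name is "side" or "top" or "wrist"; returns a dict with "pixels" (400x640x3 uint8, red, green, blue), "fx", "fy", "cx", "cy" (pixels), "R" (3x3) and "t" (3): a world point X has camera coordinates R X + t. Camera axes: x right, y down, z forward; pixel columns grow to the right and rows downward; lengths in m; the calibration is good to about 2 mm. A picture is of the moment at which its call begins. There is no depth.
- hand_in(): hands the job in, once; it reports no verdict.
Trained networks look in a picture, given as the dict that the camera call returned (one of the last four; its "shot" number tells which), for a name from the list of things; names that differ only in an ending like _2 or _b are one class to them, and where a whole thing is asked for, a point or a joint stands for the part that bears it (a point fixed in the world has none). Each returns a list of dicts, best first, with "p" (0 to 1); they miss things now and then, are a little off and sometimes report something else, mostly with a low value. They report only what shows in the picture. A call takes as long as a camera call. They do not tell look-alikes from the thing itself.
- nets.outline_of(thing, picture): "mask" (400x640 bool, what is visible of it) and "xy" ([column, row] in pixels, amid what is visible of it).
- nets.pinpoint(thing, picture): "xy" ([column, row] in pixels: a listed point, or the origin of a listed thing).
The state is a dict: "t": time; "joint_positions": joint angles; "qd": joint speeds; "joint_efforts": joint torques, N m; "tcp_pos": TCP position; "tool_rot": TCP orientation; "contact_force": force on the tool from outside, world axes, zero at the start; "moment": the same for the moment, N m; "gripper_width": opening from 0.0 (shut) to 1.0 (fully open).
Only numpy, scipy, OpenCV 4.12 (cv2) and the standard library are available. Lean on these libraries where they do the work, as an engineer would, in place of code of your own. Each camera call takes 0.05 s, during which the arm holds its last target. There are 200 camera calls.

## Task

Take the upright bench brush and sweep the three pieces of scrap along the tester's bed into its catch tray (with the brush, not with the fingers or the stylus), then stand the brush upright on the bench top. Then take the stylus from its stand, reach it down through the round hole in the bed and push the recessed reset button fully down; finish while still gripping the stylus and holding the button down. Do not shove or knock over the can, the multimeter or the mouse.

Things in the scene. Friction and masses are not known exactly. Their poses are not given: they have to be found in the camera images.
- tester: board tester, fixed on the bench, 140 mm wide along its x, yaw within 0.4 rad of the robot's axes. Origin: on the bench under the bed's centre. Along its +y: the bed (y -105..105), then a black housing at the +y end (y 105..140, top 60 mm above the bench); the bed's -y end is open and drops into the catch tray
- bed_center (a point): centre of the bed's flat top surface, 45 mm above the bench, straight over the tester's origin; point axes as the tester's. The bed spans x -58..58 and y -105..105 mm between two aluminium rails (12 mm thick, tops 60 mm above the bench) along its +x and -x sides
- tray_center (a point): centre of the steel catch tray's inner floor (tester x 0, y -143, 5 mm above the bench). Inside of the tray: x -66..66, y -181..-105 mm of the tester; walls 35 mm above the bench, lower than the bed
- aperture (a point): centre of the mouth of the only round hole in the bed, 16 mm across, vertical, level with the bed's top (tester x 20, y -20 mm); walls straight down past the button
- reset_top (a point): centre of the top of the reset button, a white plunger 12 mm across on the hole's axis, 20 mm below the bed's surface when not pressed
- reset (a joint): travel of the reset button in m: 0 up, 0.006 fully down, then a hard stop; its spring takes about 2 N to start and 7 N fully down and pushes it up again when let go
- brush: wooden bench brush standing on its bristles, 120 mm high, 90 g. Origin: centre of its underside. Stiff bristle head 96 (its x) x 28 (its y) x 30 mm high; block 100 x 30 mm up to 45 mm; upright handle 22 (x) x 18 mm (y) from 45 to 120 mm high. Starts standing on the bench left or right of the tester, the stylus stand on the other side
- brush_grip (a point): middle of the brush handle, 90 mm above its underside
- stand: black block 60 x 60 x 55 mm fixed on the bench with an 11 mm upright hole through its middle, holding the stylus. Origin: centre of its underside
- stylus: stylus, 125 mm long, 50 g, upright in the stand, its z up the shaft. Origin: the end of its tip. Steel shaft 8 mm in diameter from 0 to 50 mm; above it a black square handle 18 x 18 mm to 125 mm, sides along its x and y; the handle's shoulder rests on the stand's top, so the tip is 5 mm above the bench
- stylus_grip (a point): middle of the stylus handle, 87.5 mm above the tip
- scrap_a_mid (a point): centre of a white terminal-block piece 26 x 20 x 18 mm high, 18 g, loose on the bed
- scrap_b_mid (a point): centre of a white round spacer 22 mm in diameter, 20 mm high, 15 g, loose on the bed
- scrap_c_mid (a point): middle of a black stepped clip 26 x 22 mm, 20 mm high at one end and 10 mm at the other, 16 g, loose on the bed. At the start the scraps lie between tester y -91 and 55 mm, so the bed is free from there to the black housing
- scrap_a: the terminal-block piece; origin at the centre of its underside
- scrap_b: the round spacer; origin at the centre of its underside
- scrap_c: the stepped clip; origin at the centre of its underside
- can: aluminium drinks can, 60 mm across, 135 mm high; leave alone; origin at the centre of its underside
- multimeter: grey hand multimeter lying flat, 85 x 160 x 34 mm; leave alone; origin at the centre of its underside
- mouse: black computer mouse 100 x 60 x 30 mm; leave alone; origin at the centre of its underside
Mind the look-alikes: they are no part of the job. What is meant by the stylus is not green, and is the larger of those in its own colour.

How it is judged:
On the way, in this order (a step that is already met when the one before it is completed fails the run):
1. all three scraps are in the catch tray (y of scrap_a_mid in the frame of tester between -0.185 and -0.105 m and x of scrap_a_mid in the frame of tester between -0.07 and 0.07 m and z of each of scrap_a_mid, scrap_b_mid, scrap_c_mid in the frame of tester below 0.042 m and y of scrap_b_mid in the frame of tester between -0.185 and -0.105 m and x of scrap_b_mid in the frame of tester between -0.07 and 0.07 m and y of scrap_c_mid in the frame of tester between -0.185 and -0.105 m and x of scrap_c_mid in the frame of tester between -0.07 and 0.07 m), for 0.2 s.
2. the stylus, held in the gripper, reaches through the hole and holds the reset button down (value of joint reset above 0.004 m and horizontal distance between stylus and aperture below 0.008 m and z of stylus in the frame of tester below 0.03 m and contact force between the fingers and stylus above 2 N), for 0.3 s.
At the end, for the whole second after the job is handed in: The gripped stylus (finger force over 2 N, tip within 8 mm of the hole's axis and at least 15 mm below the bed) holds the reset button down over 4 of its 6 mm; all three scraps lie in the catch tray; the brush stands still on the bench top, within 0.15 rad of upright (all of step 1 and all of step 2 and angle between brush's own z axis and vertical below 0.15 rad and height (world z) of brush below 0.004 m and linear speed of brush below 0.02 m/s); the arm keeps its last pose, push and grip.
It fails at once if a scrap is pushed with the fingers, the arm or the stylus (contact force between any of the fingers, the arm, stylus and scrap_a above 0.5 N or contact force between any of the fingers, the arm, stylus and scrap_b above 0.5 N or contact force between any of the fingers, the arm, stylus and scrap_c above 0.5 N).
It fails at once if a bystander is shoved more than 30 mm or tipped (distance of any of can, multimeter, mouse from where it was at the start of the episode above 0.03 m or angle between any of can, multimeter, mouse's own z axis and vertical above 0.3 rad).
It also fails if it takes over 72 s, if anything falls off the work surface, if the arm or the gripper's body presses on something with over 40 N, if the wrist force passes 120 N, or if a joint passes its speed limit or range.

## Working session

There is one attempt and no reset: what is moved stays moved. The work goes in short steps, Python scripts to look and compute and a shell command to move; the robot and the scene stay as the last step left them, time stands still between calls to the robot, and variables do not carry over. Pictures are saved under pics/ and viewed, about 8 in all and at most 12, crops included, and the job is handed in when it is done.

```bash
ls; mkdir -p pics; cat > h.py <<'E'
import numpy as np, cv2
from scipy.spatial.transform import Rotation as Ro
from rig import manip, viewer, nets
def proj(P,X):
    c=P["R"]@np.asarray(X,float)+P["t"]; return np.array([P["fx"]*c[0]/c[2]+P["cx"],P["fy"]*c[1]/c[2]+P["cy"]])
def atz(P,xy,z):
    R=np.array(P["R"]);t=np.array(P["t"]); o=-R.T@t
    d=R.T@np.array([(xy[0]-P["cx"])/P["fx"],(xy[1]-P["cy"])/P["fy"],1]); return o+d*(z-o[2])/d[2]
def cam(n):
    P=viewer.read_camera(n); P["R"]=np.array(P["R"]);P["t"]=np.array(P["t"]); return P
def save(P,n): cv2.imwrite("pics/"+n,P["pixels"][:,:,::-1])
def local(X):  # world point -> shift mm in tool frame
    s=manip.read_state(); return Ro.from_rotvec(s["tool_rot"]).inv().apply(np.asarray(X)-s["tcp_pos"])*1000
E
python3 - <<'E'
from h import *
T=cam("top");save(T,"t0.png")
Z=dict(bed_center=.045,tray_center=.005,aperture=.045,brush_grip=.09,brush=0,stand=0,stylus_grip=.0925,stylus=.005,scrap_a_mid=.054,scrap_b_mid=.055,scrap_c_mid=.053,can=0,multimeter=0,mouse=0,tester=0)
for n,z in Z.items():
    for r in nets.pinpoint(n,T)[:4]: print(n,round(r["p"],2),np.round(r["xy"]),np.round(atz(T,r["xy"],z),3))
S=cam("side");save(S,"s0.png")
for n in ["stylus_grip","brush_grip","stylus"]:
    for r in nets.pinpoint(n,S)[:4]: print(n,round(r["p"],2),np.round(r["xy"]))
print(manip.read_state()); print(T["R"],T["t"],S["R"],S["t"],T["fx"])
E
```

```text
pics
bed_center 0.57 [292. 223.] [0.539 0.041 0.045]
tray_center 0.68 [346. 228.] [ 0.532 -0.102  0.005]
tray_center 0.56 [188. 256.] [0.455 0.32  0.005]
aperture 0.88 [298. 215.] [0.56  0.027 0.045]
brush_grip 0.72 [441. 275.] [ 0.407 -0.335  0.09 ]
brush 0.84 [434. 278.] [ 0.399 -0.339  0.   ]
brush 0.55 [283. 214.] [0.569 0.068 0.   ]
stand 0.72 [190. 262.] [0.439 0.316 0.   ]
stand 0.67 [346. 226.] [ 0.539 -0.105  0.   ]
stand 0.53 [282. 211.] [0.579 0.07  0.   ]
stylus_grip 0.61 [174. 300.] [0.341 0.331 0.093]
stylus_grip 0.54 [180. 227.] [0.522 0.322 0.093]
stylus_grip 0.45 [184. 262.] [0.434 0.308 0.093]
stylus 0.56 [184. 231.] [0.522 0.334 0.005]
stylus 0.54 [188. 262.] [0.438 0.319 0.005]
stylus 0.45 [182. 298.] [0.343 0.332 0.005]
scrap_a_mid 0.57 [275. 213.] [0.566 0.085 0.054]
scrap_b_mid 0.43 [295. 209.] [0.575 0.034 0.055]
scrap_b_mid 0.37 [298. 212.] [0.569 0.027 0.055]
scrap_c_mid 0.46 [442. 275.] [ 0.407 -0.347  0.053]
scrap_c_mid 0.45 [316. 218.] [ 0.553 -0.02   0.053]
can 0.62 [207. 162.] [0.714 0.278 0.   ]
can 0.19 [180. 263.] [0.435 0.343 0.   ]
mouse 0.69 [314.
[... 608 characters left out ...]
5615e+01, -4.18099093e+01, -2.73436399e-04,
        8.03071780e-04, -1.06511979e-05]), 'tcp_pos': array([ 0.23575189, -0.55177512,  0.24529323]), 'tool_rot': array([3.07773740e+00, 6.29937899e-01, 2.62179435e-05]), 'contact_force': array([ 0.08696295, -0.71123644,  1.20124062]), 'moment': array([ 0.01388186,  0.0063576 , -0.03183828]), 'gripper_width': 1.005349334197913}
[[ 0.00481087 -0.99996227  0.00723347]
 [-0.99110199 -0.0057302  -0.13298126]
 [ 0.1330177  -0.00652935 -0.99109216]] [-0.01409715  0.56903769  1.27628881] [[-0.7933465  -0.60875785  0.00390046]
 [-0.33253109  0.42797718 -0.84039194]
 [ 0.50992588 -0.66801903 -0.54196511]] [0.45977719 0.24591404 1.00817768] 496.3679205356039
```

View pics/t0.png

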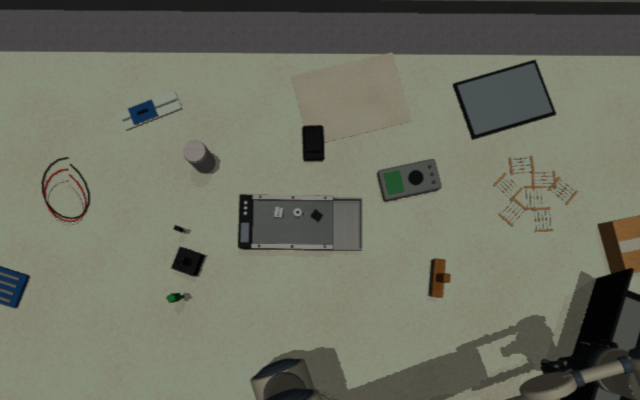

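View pics/s0.png

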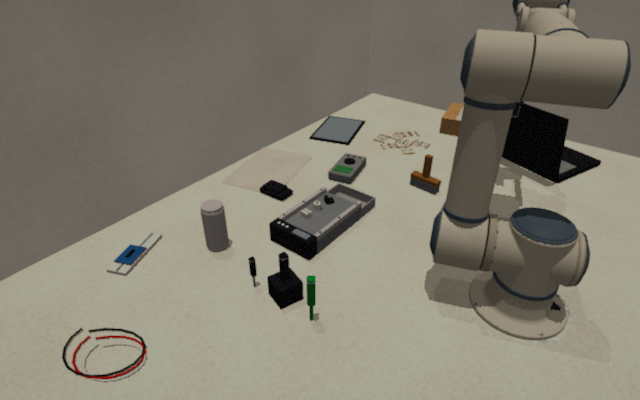

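Top view: the tester has its housing at (245,222) and tray at (347,224), so tester +y is about world +y. The scraps are at (278,212), (298,212) and (316,215), and the brush at (437,277).

Stylus candidates are the black one in the stand (184,262), a small black one (180,229) and a green one (176,297). I choose the one in the stand, which is black and larger.

```bash
cat > fit.py <<'E'
from h import *
from scipy.optimize import minimize
def tpts(): 
    b=[(x,y,z) for x in(-.07,.07) for y in(-.105,.14) for z in(0,.06)]
    return np.array(b+[(x,y,z) for x in(-.07,.07) for y in(-.185,-.105) for z in(0,.035)])
def W(p,X): c,s=np.cos(p[2]),np.sin(p[2]); X=np.atleast_2d(X); return np.c_[p[0]+c*X[:,0]-s*X[:,1],p[1]+s*X[:,0]+c*X[:,1],X[:,2]]
def hullmask(P,pts,k=4):
    q=np.array([proj(P,x) for x in pts],np.float32); h=cv2.convexHull(q)
    m=np.zeros((400*k,640*k),np.uint8); cv2.fillConvexPoly(m,np.int32(h*k+k/2),1); return cv2.resize(m.astype(np.float32),(640,400),interpolation=cv2.INTER_AREA)
def fit(P,mask,pts,p0):
    f=lambda p: np.abs(hullmask(P,W(p,pts))-mask).sum()
    r=minimize(f,p0,method="Nelder-Mead",options=dict(initial_simplex=np.array(p0)+np.array([[0,0,0],[.01,0,0],[0,.01,0],[0,0,.08]]),xatol=1e-4,fatol=.1)); return r.x,r.fun,mask.sum()
E
python3 - <<'E'
from fit import *
T=cam("top")
m=nets.outline_of("tester",T)
p,f,n=fit(T,m[0]["mask"].astype(np.float32),tpts(),[.537,.04,0.0]); print(m[0]["p"],p,f,n)
for nm in ["brush"]:
  for r in nets.outline_of(nm,T)[:1]:
    pts=np.array([(x,y,z) for x in(-.05,.05) for y in(-.015,.015) for z in(0,.045)]+[(x,y,.12) for x in(-.011,.011) for y in(-.009,.009)])
    print(nm,r["p"],r["xy"],fit(T,r["mask"].astype(np.float32),pts,[.4,-.337,.0]))
for n,q in dict(ap=(.02,-.02,.045),bed=(0,0,.045),tray=(0,-.143,.005)).items(): print(n,proj(T,W(p,q)[0]))
k=5;x0,y0=228,180;im=cv2.resize(T["pixels"][y0:y0+85,x0:x0+145,::-1],None,fx=k,fy=k,interpolation=cv2.INTER_CUBIC)
for poly in [[(-.058,-.105,.045),(.058,-.105,.045),(.058,.105,.045),(-.058,.105,.045)],[(-.07,-.105,.06),(.07,-.105,.06),(.07,.14,.06),(-.07,.14,.06)],[(.02+.008*np.cos(a),-.02+.008*np.sin(a),.045) for a in np.arange(0,6.3,.5)]]:
    q=np.array([proj(T,x) for x in W(p,poly)]); cv2.polylines(im,[np.int32((q-[x0,y0]+.5)*k)],True,(0,0,255),1)
s=cv2.resize(T["pixels"][215:310,150:215,::-1],None,fx=3,fy=3,interpolation=cv2.INTER_CUBIC); im=cv2.copyMakeBorder(im,0,100,0,0,cv2.BORDER_CONSTANT)
out=np.zeros((max(im.shape[0],s.shape[0])+0,im.shape[1],3),np.uint8);out[:im.shape[0]]=im
cv2.imwrite("pics/t1.png",out)
E
```

```text
0.58 [ 0.54180664  0.03989098 -0.01227407] 314.3125 6604.0
brush 0.62 [437.3, 277.7] (array([ 0.39904545, -0.34014456, -0.06665268]), np.float64(141.6875), np.float32(616.0))
ap [300.42951948 214.81502795]
bed [292.66007945 222.2309369 ]
tray [345.94690186 224.84544694]
```

View pics/t1.png

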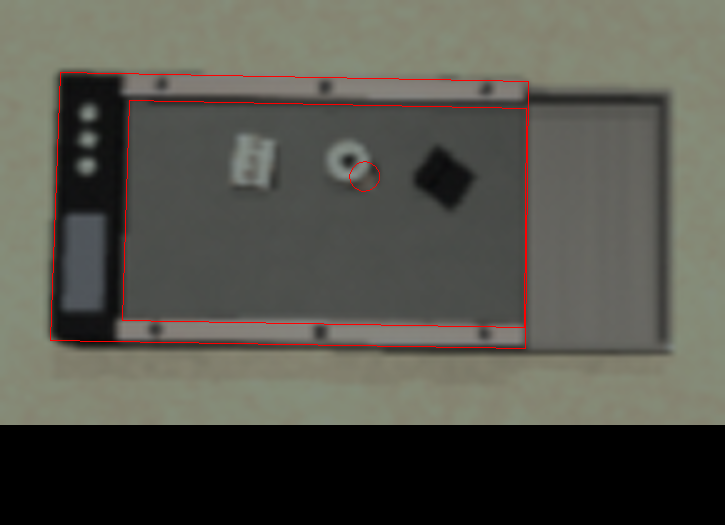

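```bash
python3 -c "
from h import *
print(local([.40,-.34,.24]))"
```

```text
[ 234.24443693 -130.19034434    5.27850277]
```

```bash
python3 -m handwheel '[[[60,-33,5],[0,0,0.15],1],[[120,-66,5],[0,0,0.3],1],[[180,-100,5],[0,0,0.43],1],[[234,-130,5],[0,0,0.43],1],[[234,-130,5],[0,0,0.43],1],[[234,-130,5],[0,0,0.43],1]]' 40
python3 - <<'E'
from fit import *
P=cam("wrist");save(P,"w1.png"); s=manip.read_state()
print(s["tcp_pos"],s["tool_rot"],-P["R"].T@P["t"])
for n,z in dict(brush_grip=.09,brush=0).items():
    for r in nets.pinpoint(n,P)[:2]: print(n,r["p"],r["xy"],atz(P,r["xy"],z))
r=nets.outline_of("brush",P)[0]
pts=np.array([(x,y,z) for x in(-.05,.05) for y in(-.015,.015) for z in(0,.045)]+[(x,y,.12) for x in(-.011,.011) for y in(-.009,.009)])
p,f,n=fit(P,r["mask"].astype(np.float32),pts,[.4,-.338,-.03]);print(p,f,n)
im=P["pixels"][:,:,::-1].copy()
q=np.array([proj(P,x) for x in W(p,pts)]);
for a in q: cv2.circle(im,tuple(np.int32(a)),3,(0,0,255),1)
cv2.imwrite("pics/w1.png",im)
E
```

```text
t: 1.9
tcp_pos: [0.4003, -0.3398, 0.2404]
tool_rot: [3.141, -0.038, -0.0]
contact_force: [-0.5, -0.0, -0.0]
gripper_width: 1.0
[ 0.39958893 -0.34076963  0.24028521] [ 3.14065169e+00 -4.05183382e-02 -6.99286840e-04] [ 0.46743686 -0.34086897  0.36830228]
brush_grip 0.87 [316.9, 182.9] [ 0.40125415 -0.33919505  0.09      ]
brush 0.97 [317.9, 165.9] [ 0.39832536 -0.34015944  0.        ]
[ 0.40042588 -0.34033092 -0.10031818] 157.375 3361.0
```

View pics/w1.png

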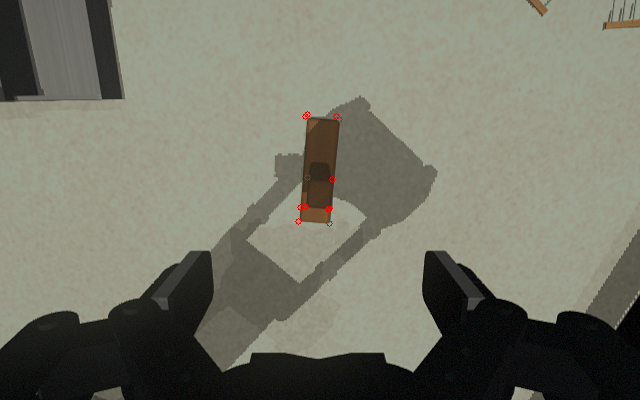

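The wrist view shows the brush directly below at (320,170), between the jaws, turned about -0.1 rad. I descend and grip.

```bash
python3 -m handwheel '[[[1,0,50],[0,0,0.075],1],[[1,0,100],[0,0,0.075],1],[[1,0,140],[0,0,0.075],1],[[1,0,155],[0,0,0.075],1],[[1,0,155],[0,0,0.075],0.0],[[1,0,155],[0,0,0.075],0.0],[[1,0,155],[0,0,0.075],0.0],[[1,0,155],[0,0,0.075],0.0],[[1,0,155],[0,0,0.075],0],[[1,0,155],[0,0,0.075],0]]' 60
python3 -m handwheel '[[[0,0,0],[0,0,0],0],[[0,0,-30],[0,0,0],0],[[0,0,-60],[0,0,0],0]]'
python3 -c "
from fit import *
print(local(W([.5418,.0399,-.0123],(0,.085,.15))[0]))
print(manip.read_state()['contact_force'])"
```

```text
t: 3.35
tcp_pos: [0.4004, -0.3421, 0.0866]
tool_rot: [3.136, -0.162, 0.002]
contact_force: [0.6, 0.6, 5.5]
gripper_width: 0.205
t: 3.72
tcp_pos: [0.3999, -0.3415, 0.1461]
tool_rot: [3.137, -0.162, -0.001]
contact_force: [0.2, -0.5, -0.8]
gripper_width: 0.199
[  94.18106253 -478.6194566    -4.04574367]
[ 0.22980284 -0.49908131 -0.76978348]
```

```bash
python3 -m handwheel '[[[0,-10,-44],[0,0,-0.09],0],[[12,-60,-44],[0,0,-0.09],0],[[24,-120,-44],[0,0,-0.09],0],[[36,-180,-44],[0,0,-0.09],0],[[48,-240,-44],[0,0,-0.09],0],[[60,-300,-44],[0,0,-0.09],0],[[72,-360,-44],[0,0,-0.09],0],[[84,-420,-44],[0,0,-0.09],0],[[94,-479,-44],[0,0,-0.09],0],[[94,-479,-44],[0,0,-0.09],0]]'
python3 - <<'E'
from fit import *
P=cam("wrist"); s=manip.read_state();print(s["tcp_pos"],s["tool_rot"])
p=[.5418,.0399,-.0123]
for n,q in dict(aperture=(.02,-.02,.045),bed_center=(0,0,.045)).items(): print(n,proj(P,W(p,q)[0]),[(r["p"],r["xy"],atz(P,r["xy"],.045)) for r in nets.pinpoint(n,P)[:2]])
im=P["pixels"][:,:,::-1].copy()
def L(pp,poly,c): cv2.polylines(im,[np.int32([proj(P,x) for x in W(pp,poly)])],True,c,1)
L(p,[(-.058,-.105,.045),(.058,-.105,.045),(.058,.105,.045),(-.058,.105,.045)],(0,0,255))
L(p,[(-.07,-.105,.06),(.07,-.105,.06),(.07,.14,.06),(-.07,.14,.06)],(0,0,255))
b=s["tcp_pos"]; bz=b[2]-.0866; y=-2*np.arctan2(-s["tool_rot"][1],s["tool_rot"][0])
for z in(bz,bz+.045): L([b[0],b[1],y],[(-.05,-.015,z),(.05,-.015,z),(.05,.015,z),(-.05,.015,z)],(0,255,0))
cv2.imwrite("pics/w2.png",im)
print(local(W(p,(0,.085,.134))[0]), y)
E
```

```text
t: 4.97
tcp_pos: [0.5425, 0.1293, 0.1884]
tool_rot: [-3.141, 0.012, 0.005]
contact_force: [-0.6, 0.2, -1.2]
gripper_width: 0.201
[0.54235963 0.1271648  0.18866637] [ 3.14089534 -0.01485951 -0.00460636]
aperture [458.8270769  160.78808654] [(0.7, [388.1, 152.5], array([0.56841109, 0.07492515, 0.045     ])), (0.57, [456.2, 157.1], array([0.56445681, 0.02198395, 0.045     ]))]
bed_center [430.73407889 185.637482  ] [(0.94, [429.2, 183.1], array([0.54387718, 0.04127815, 0.045     ])), (0.21, [72.0, 335.3], array([0.40543382, 0.35123585, 0.045     ]))]
[ 5.14728643e-01 -4.11365978e-02  5.52559438e+01] -0.009461887486611028
```

View pics/w2.png

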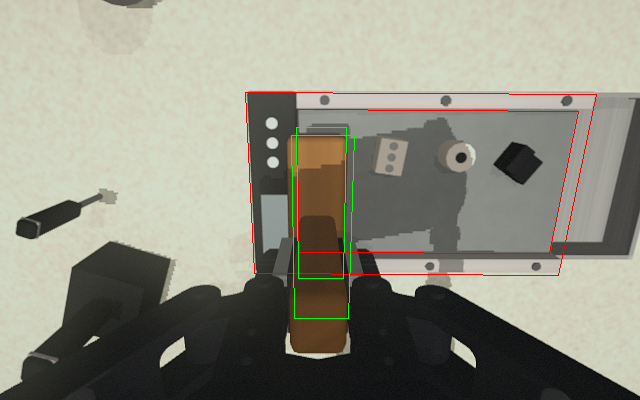

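The wrist view shows the brush at (320,200) on the free end of the bed, clear of the scraps at (391,157), (455,157) and (518,162). The model lines match the tester. I lower it and sweep.

```bash
python3 -m handwheel '[[[0,0,20],[0,0,0],0],[[0,0,40],[0,0,0],0],[[0,0,50],[0,0,0],0],[[0,0,55],[0,0,0],0],[[0,0,55],[0,0,0],0],[[0,10,55],[0,0,0],0],[[0,25,55],[0,0,0],0],[[0,40,55],[0,0,0],0],[[0,40,55],[0,0,0],0]]'
python3 - <<'E'
from fit import *
P=cam("wrist");s=manip.read_state();print(s["tcp_pos"],s["tool_rot"],s["contact_force"])
p=[.5418,.0399,-.0123]
print(local(W(p,(0,-.120,.1325))[0]))
save(P,"w3.png")
E
```

```text
t: 6.25
tcp_pos: [0.5419, 0.0833, 0.1345]
tool_rot: [3.14, -0.024, -0.002]
contact_force: [0.0, 0.3, -0.7]
gripper_width: 0.202
[0.54189709 0.08402702 0.13447158] [ 3.14081170e+00 -2.30651516e-02 -2.53010315e-03] [-0.2880261  -0.43120522 -1.27668152]
[  0.84070343 164.1219101    2.08627287]
```

View pics/w3.png

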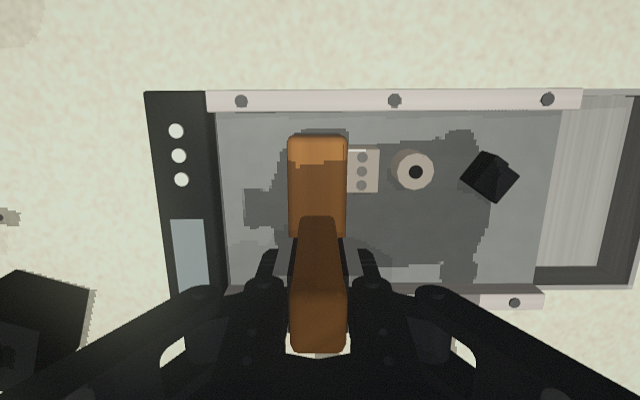

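The brush is touching the terminal block at (362,170). I continue the sweep.

```bash
python3 -m handwheel '[[[0,15,1.5],[0,0,0],0],[[0,33,1.5],[0,0,0],0],[[0,51,1.5],[0,0,0],0],[[0,69,1.5],[0,0,0],0],[[0,87,1.5],[0,0,0],0],[[0,105,1.5],[0,0,0],0],[[1,123,1.5],[0,0,0],0],[[1,140,1.5],[0,0,0],0],[[1,155,1.5],[0,0,0],0],[[1,166,1.5],[0,0,0],0]]'
python3 -m handwheel '[[[0,0,0],[0,0,0],0],[[0,0,0],[0,0,0],0]]'
python3 - <<'E'
from fit import *
P=cam("wrist");s=manip.read_state();print(s["tcp_pos"],s["tool_rot"],s["contact_force"])
p=[.5418,.0399,-.0123]
print(local(W(p,(0,-.120,.1325))[0]))
S=cam("side")
a=cv2.resize(S["pixels"][170:270,240:400],(640,400),interpolation=cv2.INTER_CUBIC)
cv2.imwrite("pics/w4.png",np.hstack([cv2.resize(P["pixels"],(448,280)),cv2.resize(a,(352,280))])[:,:,::-1])
E
```

```text
t: 7.55
tcp_pos: [0.5404, -0.083, 0.1331]
tool_rot: [3.141, -0.024, -0.003]
contact_force: [0.7, 0.3, -0.1]
gripper_width: 0.203
t: 7.8
tcp_pos: [0.5404, -0.0827, 0.133]
tool_rot: [3.141, -0.023, -0.003]
contact_force: [-0.8, 0.4, -1.1]
gripper_width: 0.203
[ 0.54046154 -0.08255762  0.13308117] [ 3.14110797e+00 -2.28616806e-02 -2.59657545e-03] [-0.45912172  1.33196407 -0.38586866]
[-0.17243762 -2.46467716  0.58044116]
```

View pics/w4.png

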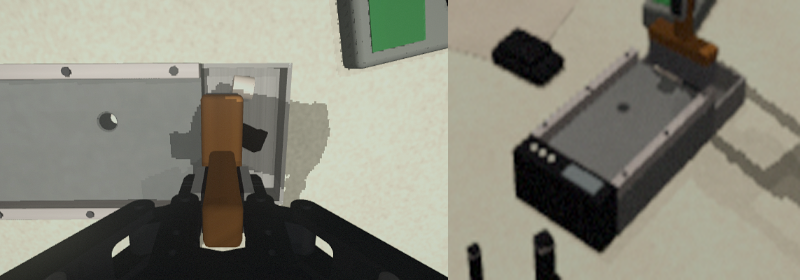

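The bed is clear and the hole shows at (154,173) in the full frame. The block and clip are in the tray, but the spacer isn't visible. I lift and check.

```bash
python3 - <<'E'
from fit import *
P=cam("wrist")
for r in nets.pinpoint("aperture",P)[:2]: print(r["p"],r["xy"],atz(P,r["xy"],.045),W([.5418,.0399,-.0123],(.02,-.02,.045)))
E
python3 -m handwheel '[[[0,0,-40],[0,0,0],0],[[0,-30,-80],[0,0,0],0],[[0,-60,-80],[0,0,0],0],[[0,-60,-80],[0,0,0],0]]'
python3 - <<'E'
from fit import *
P=cam("wrist")
p=np.array([.5418,.0399,-.0123])
for n,z in dict(scrap_a_mid=.014,scrap_b_mid=.015,scrap_c_mid=.014,aperture=.045).items():
  for r in nets.pinpoint(n,P)[:2]:
    w=atz(P,r["xy"],z); d=w-[p[0],p[1],0]; print(n,r["p"],r["xy"],w,"tester",d[0]+p[2]*d[1],d[1]-p[2]*d[0])
cv2.imwrite("pics/w5.png",P["pixels"][:,:,::-1])
E
```

```text
0.73 [153.6, 174.5] [0.56300006 0.01992897 0.045     ] [[0.56155249 0.01965552 0.045     ]]
t: 8.5
tcp_pos: [0.5417, -0.0206, 0.2138]
tool_rot: [3.141, -0.017, -0.0]
contact_force: [0.4, -0.4, -0.8]
gripper_width: 0.203
scrap_a_mid 0.61 [389.4, 151.0] [ 0.56064567 -0.08762642  0.014     ] tester 0.020414248324845563 -0.1272946199151753
scrap_b_mid 0.92 [405.6, 117.6] [ 0.59099389 -0.10077831  0.015     ] tester 0.050924231430295744 -0.14007322206631917
scrap_c_mid 0.78 [414.7, 172.2] [ 0.54023658 -0.11248553  0.014     ] tester 0.0003109204547739686 -0.15240476123209598
aperture 0.9 [269.9, 152.0] [0.56546377 0.01958659 0.045     ] tester 0.02391362599201198 -0.020022345505050682
```

View pics/w5.png

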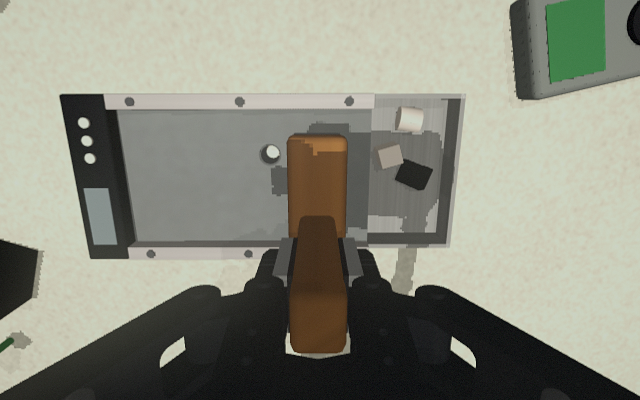

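All three scraps lie in the tray: spacer (407,119), block (389,157), clip (414,175). Now I stand the brush on the bench.

```bash
python3 -m handwheel '[[[-20,40,0],[0,0,0],0],[[-40,90,0],[0,0,0],0],[[-65,140,0],[0,0,0],0],[[-90,190,0],[0,0,0],0],[[-115,240,0],[0,0,0],0],[[-142,280,20],[0,0,0],0],[[-142,280,60],[0,0,0],0],[[-142,280,100],[0,0,0],0],[[-142,280,118],[0,0,0],0],[[-142,280,118],[0,0,0],0]]'
python3 -m handwheel '[[[0,0,0],[0,0,0],0]]'
python3 -c "
from h import *
s=manip.read_state();print(s)"
```

```text
t: 10.0
tcp_pos: [0.394, -0.3008, 0.0939]
tool_rot: [-3.141, 0.024, 0.008]
contact_force: [0.5, -0.1, -0.5]
gripper_width: 0.202
t: 10.12
tcp_pos: [0.3948, -0.3014, 0.0959]
tool_rot: [3.14, -0.024, -0.004]
contact_force: [0.4, -0.2, -1.0]
gripper_width: 0.204
{'t': 10.125, 'joint_positions': array([-0.71889209, -0.16587016,  1.74598635, -0.00252894,  1.56288153,
        0.86722801]), 'qd': array([-0.00100826,  0.0042609 ,  0.00122822,  0.00050893,  0.0012973 ,
        0.00068572]), 'joint_efforts': array([-7.88596971e-02, -3.34189975e+01, -4.05920899e+01, -1.82541279e-02,
        3.69132450e-02,  6.84039314e-04]), 'tcp_pos': array([ 0.39479846, -0.30140922,  0.09588659]), 'tool_rot': array([ 3.14049927, -0.02402839, -0.00426361]), 'contact_force': array([ 0.4423447, -0.2491492, -1.0206535]), 'moment': array([ 0.04320813, -0.00515647,  0.00552944]), 'gripper_width': 0.20366960879359972}
```

```bash
python3 -m handwheel '[[[0,0,5],[0,0,0],0],[[0,0,7],[0,0,0],0],[[0,0,8],[0,0,0],0],[[0,0,8],[0,0,0],0]]'
python3 -m handwheel '[[[0,0,1],[0,0,0],0],[[0,0,1],[0,0,0],0]]'
```

```text
t: 10.62
tcp_pos: [0.3948, -0.3014, 0.0879]
tool_rot: [3.141, -0.024, -0.004]
contact_force: [0.1, 0.1, -0.8]
gripper_width: 0.203
t: 10.88
tcp_pos: [0.3948, -0.3014, 0.0869]
tool_rot: [3.141, -0.024, -0.004]
contact_force: [0.2, -0.5, -1.3]
gripper_width: 0.199
```

```bash
python3 -m handwheel '[[[0,0,0.7],[0,0,0],0],[[0,0,1.4],[0,0,0],0],[[0,0,1.4],[0,0,0],0]]'
```

```text
t: 11.25
tcp_pos: [0.3948, -0.3014, 0.0867]
tool_rot: [3.14, -0.024, -0.004]
contact_force: [-2.6, 2.8, 7.4]
gripper_width: 0.204
```

Contact with the bench. I release and rise.

```bash
python3 -m handwheel '[[[0,0,0],[0,0,0],0.35],[[0,0,0],[0,0,0],0.6],[[0,0,0],[0,0,0],1],[[0,0,0],[0,0,0],1],[[0,0,0],[0,0,0],1],[[0,0,-40],[0,0,0],1],[[0,0,-100],[0,0,0],1],[[0,0,-150],[0,0,0],1],[[0,0,-150],[0,0,0],1]]'
python3 - <<'E'
from fit import *
P=cam("wrist");T=cam("top")
for n,z in dict(brush_grip=.09,brush=0).items():
  for Q in (P,T):
    for r in nets.pinpoint(n,Q)[:1]: print(n,r["p"],r["xy"],atz(Q,r["xy"],z))
pts=np.array([(x,y,z) for x in(-.03,.03) for y in(-.03,.03) for z in(0,.055)])
for r in nets.outline_of("stand",T)[:3]: print(r["p"],r["xy"],fit(T,r["mask"].astype(np.float32),pts,[.435,.318,0]))
for r in nets.pinpoint("stylus_grip",T)[:4]: print(r["p"],r["xy"],atz(T,r["xy"],.0925))
print(local([.43,.31,.25]),manip.read_state()["tcp_pos"])
E
```

```text
t: 12.38
tcp_pos: [0.3964, -0.3023, 0.2423]
tool_rot: [3.134, -0.024, 0.008]
contact_force: [0.1, 0.3, 0.5]
gripper_width: 1.001
brush_grip 0.75 [313.7, 185.7] [ 0.39531041 -0.30004641  0.09      ]
brush_grip 0.8 [429.1, 278.0] [ 0.39818621 -0.30430311  0.09      ]
brush 0.82 [418.8, 277.2] [ 0.40046204 -0.29840036  0.        ]
0.75 [192.7, 262.7] (array([ 0.43850684,  0.31223429, -0.32444443]), np.float64(156.8125), np.float32(523.0))
0.37 [351.1, 224.3] (array([ 0.53489391,  0.07328854, -0.68848807]), np.float64(659.0625), np.float32(73.0))
0.28 [180.8, 262.5] (array([ 0.43958333,  0.32008333, -0.07      ]), np.float64(552.0), np.float32(110.0))
0.45 [171.2, 297.2] [0.34796856 0.33704307 0.0925    ]
0.41 [179.4, 227.6] [0.52116351 0.32375997 0.0925    ]
0.4 [181.1, 261.6] [0.43582176 0.316079   0.0925    ]
0.24 [341.4, 204.9] [ 0.58145308 -0.0851548   0.0925    ]
[  25.8281532  -611.42024054  -14.72548561] [ 0.39481338 -0.30095341  0.23528676]
```

```bash
python3 -m handwheel '[[[20,-60,-10],[0,0,0],1],[[25,-122,-15],[0,0,0],1],[[25,-184,-15],[0,0,0],1],[[25,-246,-15],[0,0,0],1],[[25,-308,-15],[0,0,0],1],[[25,-370,-15],[0,0,0],1],[[25,-432,-15],[0,0,0],1],[[25,-494,-15],[0,0,0],1],[[25,-555,-15],[0,0,0],1],[[25,-608,-15],[0,0,0],1]]'
python3 -m handwheel '[[[0,0,0],[0,0,0],1],[[0,0,0],[0,0,0],1]]'
python3 - <<'E'
from fit import *
P=cam("wrist");print(manip.read_state()["tcp_pos"])
for n,z in dict(stylus_grip=.0925,stylus=.005,stand=0).items():
  for r in nets.pinpoint(n,P)[:3]: print(n,r["p"],r["xy"],atz(P,r["xy"],z))
pts=np.array([(x,y,z) for x in(-.03,.03) for y in(-.03,.03) for z in(0,.055)]+[(x,y,.13) for x in(-.009,.009) for y in(-.009,.009)])
save(P,"w6.png")
E
```

```text
t: 14.02
tcp_pos: [0.4285, 0.3088, 0.2496]
tool_rot: [3.141, -0.022, -0.008]
contact_force: [1.0, -0.2, 0.5]
gripper_width: 0.993
t: 14.28
tcp_pos: [0.4283, 0.3087, 0.2488]
tool_rot: [3.14, -0.021, -0.009]
contact_force: [-0.2, -0.8, -0.0]
gripper_width: 1.002
[0.42855603 0.30813427 0.24925223]
stylus_grip 0.82 [311.2, 168.0] [0.43956215 0.31372632 0.0925    ]
stylus_grip 0.65 [284.5, 63.6] [0.52010304 0.33247148 0.0925    ]
stylus 0.95 [313.1, 150.8] [0.4405342  0.31300226 0.005     ]
stylus 0.76 [291.5, 67.5] [0.52373663 0.33306397 0.005     ]
stylus 0.67 [301.5, 231.3] [0.34970467 0.32758416 0.005     ]
stand 0.58 [312.4, 153.0] [0.43742694 0.31385327 0.        ]
```

View pics/w6.png

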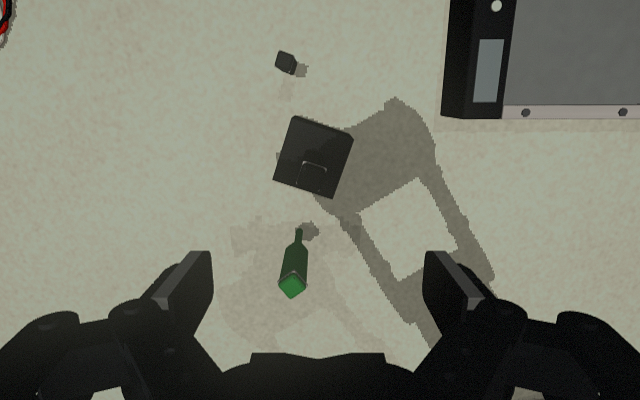

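```bash
python3 - <<'E'
import cv2,numpy as np
im=cv2.imread("pics/w6.png")[40:200,265:365]
im=np.clip(255*(im/255.)**.45*1.2-30,0,255).astype(np.uint8)
cv2.imwrite("pics/w6c.png",cv2.resize(im,None,fx=3.7,fy=3.7,interpolation=cv2.INTER_CUBIC))
E
```

```text
(no output)
```

View pics/w6c.png

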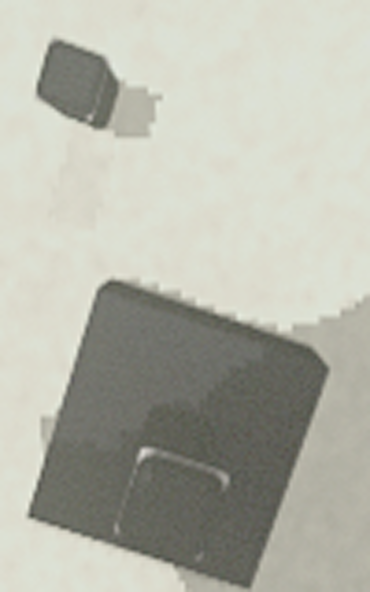

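The crop confirms it. The stylus in the stand has a larger handle top (about 24 px, at (311,176)) than the small black one at (286,62). It is turned about -0.31 rad, like the stand.

```bash
python3 - <<'E'
from h import *
P=cam("wrist"); print(atz(P,(311.5,176.5),.13)); print(local([.4396,.3135,.15]),local([.4396,.3135,.0875]))
E
```

```text
[0.44137986 0.31209144 0.13      ]
[11.08227478 -5.89426411 99.9190752 ] [ 11.34345422  -5.89853641 162.41852933]
```

```bash
python3 -m handwheel '[[[6,-3,20],[0,0,0.15],1],[[12,-5,40],[0,0,0.31],1],[[12,-5,50],[0,0,0.31],1],[[12,-5,50],[0,0,0.31],1],[[12,-5,50],[0,0,0.31],1]]' 80
python3 - <<'E'
from fit import *
P=cam("wrist");s=manip.read_state();print(s["tcp_pos"],s["tool_rot"])
for n,z in dict(stylus_grip=.0925,stylus=.005).items():
  for r in nets.pinpoint(n,P)[:2]: print(n,r["p"],r["xy"],atz(P,r["xy"],z))
print(local([.4403,.313,.0875]))
for r in nets.outline_of("stylus",P)[:3]:
  m=r["mask"].astype(np.float32); print(r["p"],r["xy"],m.sum(),fit(P,m,np.array([(x,y,z) for x in(-.009,.009) for y in(-.009,.009) for z in(.055,.13)]),[.4403,.313,-.32]))
E
```

```text
t: 15.15
tcp_pos: [0.4409, 0.3126, 0.2011]
tool_rot: [-3.1, 0.508, 0.005]
contact_force: [-0.4, -1.6, 0.5]
gripper_width: 0.996
[0.440928   0.3126785  0.20118625] [-3.09968622  0.5078155   0.00422943]
stylus_grip 0.77 [316.1, 200.0] [0.43958387 0.31418182 0.0925    ]
stylus_grip 0.63 [334.3, 311.4] [0.35080968 0.32938794 0.0925    ]
stylus 0.94 [264.1, 92.5] [0.52355799 0.33449634 0.005     ]
stylus 0.82 [318.1, 169.0] [0.44338031 0.31118344 0.005     ]
[-3.09072110e-01 -4.89787135e-02  1.13478080e+02]
0.82 [315.9, 205.9] 1440.0 (array([ 0.4411338 ,  0.31327398, -0.31302567]), np.float64(152.375), np.float32(1440.0))
0.7 [331.9, 313.6] 2193.0 (array([ 0.49346516,  0.28897411, -0.53103471]), np.float64(3296.125), np.float32(2193.0))
0.64 [251.9, 90.6] 579.0 (array([ 0.49346516,  0.28897411, -0.53103471]), np.float64(1682.125), np.float32(579.0))
```

Consistent: (0.4405, 0.313), yaw -0.313. I descend and grip.

```bash
python3 -m handwheel '[[[0,-0.5,50],[0,0,0],1],[[0,-0.5,90],[0,0,0],1],[[0,-0.5,113],[0,0,0],1],[[0,-0.5,113],[0,0,0],1],[[0,-0.5,113],[0,0,0],0],[[0,-0.5,113],[0,0,0],0],[[0,-0.5,113],[0,0,0],0],[[0,-0.5,113],[0,0,0],0],[[0,-0.5,113],[0,0,0],0],[[0,-0.5,113],[0,0,0],0]]' 80
python3 -m handwheel '[[[0,0,0],[0,0,0],0],[[0,0,0],[0,0,0],0]]'
```

```text
t: 16.6
tcp_pos: [0.4411, 0.3135, 0.0886]
tool_rot: [-3.099, 0.509, 0.003]
contact_force: [0.0, -0.4, 6.4]
gripper_width: 0.203
t: 16.85
tcp_pos: [0.4411, 0.3135, 0.0887]
tool_rot: [-3.099, 0.509, 0.003]
contact_force: [-0.5, 0.1, 3.0]
gripper_width: 0.204
```

```bash
python3 -m handwheel '[[[0,0,-50],[0,0,0],0],[[0,0,-100],[0,0,0],0],[[0,0,-100],[0,0,0],0]]'
python3 - <<'E'
from fit import *
P=cam("wrist");s=manip.read_state();print(s["tcp_pos"],s["tool_rot"])
print(local([.564,.0197,.19]))
print("tip at",proj(P,s["tcp_pos"]+Ro.from_rotvec(s["tool_rot"]).apply([0,0,.0837])))
for r in nets.pinpoint("stylus",P)[:3]: print(r)
E
```

```text
t: 17.23
tcp_pos: [0.4427, 0.3143, 0.1934]
tool_rot: [-3.094, 0.508, -0.006]
contact_force: [0.1, 0.5, -1.6]
gripper_width: 0.2
[0.44185734 0.31376463 0.19029269] [-3.09681507e+00  5.08287536e-01 -6.75560801e-04]
[209.73313382 239.59265953  -0.53845425]
tip at [319.42396816 208.63309613]
{'xy': [268.1, 98.7], 'p': 0.7}
{'xy': [323.6, 176.0], 'p': 0.54}
```

```bash
python3 -m handwheel '[[[35,40,0],[0,0,0],0],[[70,80,0],[0,0,0],0],[[105,120,0],[0,0,0],0],[[140,160,0],[0,0,0],0],[[175,200,0],[0,0,0],0],[[210,240,0],[0,0,0],0],[[210,240,15],[0,0,0],0],[[210,240,25],[0,0,0],0],[[210,240,25],[0,0,0],0]]'
python3 -m handwheel '[[[0,0,0],[0,0,0],0],[[0,0,0],[0,0,0],0]]'
python3 - <<'E'
from fit import *
P=cam("wrist");s=manip.read_state();print(s["tcp_pos"],s["tool_rot"])
tip=s["tcp_pos"]+Ro.from_rotvec(s["tool_rot"]).apply([0,0,.0837]); print("tip",tip,proj(P,tip))
for n,z in dict(aperture=.045,reset_top=.025,stylus=tip[2]).items():
  for Q,nm in((P,"wrist"),(cam("side"),"side"),(cam("top"),"top")):
    for r in nets.pinpoint(n,Q)[:2]: print(n,nm,r["p"],r["xy"],atz(Q,r["xy"],z),proj(Q,tip))
k=3;im=cv2.resize(P["pixels"][80:340,190:450,::-1],None,fx=2.3,fy=2.3,interpolation=cv2.INTER_CUBIC)
def d(X,c): q=(proj(P,X)-[190,80])*2.3; cv2.drawMarker(im,tuple(np.int32(q)),c,cv2.MARKER_CROSS,10,1)
d(tip,(0,0,255)); d([.564,.0197,.045],(0,255,0))
cv2.imwrite("pics/w7.png",im)
E
```

```text
t: 18.45
tcp_pos: [0.562, 0.0201, 0.1599]
tool_rot: [-3.1, 0.506, 0.01]
contact_force: [-0.6, 0.7, -0.2]
gripper_width: 0.198
t: 18.7
tcp_pos: [0.562, 0.021, 0.1603]
tool_rot: [-3.1, 0.504, 0.01]
contact_force: [0.3, -0.2, 0.2]
gripper_width: 0.2
[0.56208427 0.02074936 0.16042661] [-3.10002608  0.5044396   0.00920777]
tip [0.56161037 0.0208926  0.07672807] [318.03456974 208.56631831]
aperture wrist 0.86 [318.6, 192.3] [0.56330689 0.0198141  0.045     ] [318.03456974 208.56631831]
aperture wrist 0.49 [318.3, 182.8] [0.56999485 0.01781375 0.045     ] [318.03456974 208.56631831]
aperture side 0.28 [318.5, 175.8] [ 0.68022199 -0.12825789  0.045     ] [319.62125439 199.26318363]
aperture top 0.74 [301.9, 216.8] [0.55631766 0.01573807 0.045     ] [299.74608369 213.20964033]Traceback (most recent call last):
  File "<stdin>", line 6, in <module>
ValueError: only the last four pictures can be asked about
```

```bash
python3 - <<'E'
from fit import *
P=cam("wrist");S=cam("side");s=manip.read_state()
tip=s["tcp_pos"]+Ro.from_rotvec(s["tool_rot"]).apply([0,0,.0837])
for Q,x0,y0,f,n in((P,240,130,2.5,0),(S,270,150,4,1)):
  w,h=(160,160) if n==0 else (100,100)
  im=cv2.resize(Q["pixels"][y0:y0+h,x0:x0+w,::-1],(400,400),interpolation=cv2.INTER_CUBIC); im=np.clip(255*(im/255.)**.6,0,255).astype(np.uint8)
  for X,c in((tip,(0,0,255)),([.5635,.0198,.045],(0,255,0))):
    q=(proj(Q,X)-[x0,y0]+.5)*f; cv2.drawMarker(im,tuple(np.int32(q)),c,cv2.MARKER_CROSS,8,1)
  out=im if n==0 else np.hstack([out,im])
cv2.imwrite("pics/w7.png",out)
E
```

```text
(no output)
```

View pics/w7.png

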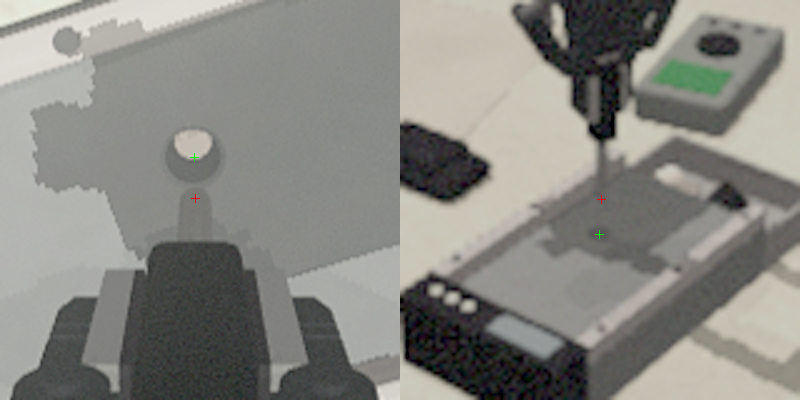

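The wrist crop shows the hole centred at (193,157) and the tip at about (195,200), needing roughly 2.5 mm forward. The side view agrees. I shift and go in.

```bash
python3 -m handwheel '[[[2.7,0.2,0],[0,0,0],0],[[2.7,0.2,12],[0,0,0],0],[[2.7,0.2,24],[0,0,0],0],[[2.7,0.2,34],[0,0,0],0],[[2.7,0.2,42],[0,0,0],0],[[2.7,0.2,47],[0,0,0],0],[[2.7,0.2,47],[0,0,0],0]]' 100
```

```text
t: 20.08
tcp_pos: [0.5641, 0.0191, 0.1126]
tool_rot: [-3.1, 0.506, 0.011]
contact_force: [-0.5, 0.5, -1.4]
gripper_width: 0.195
```

```bash
python3 -m handwheel '[[[0,0,3],[0,0,0],0],[[0,0,5],[0,0,0],0],[[0,0,7],[0,0,0],0],[[0,0,7],[0,0,0],0]]'
python3 -m handwheel '[[[0,0,1.5],[0,0,0],0],[[0,0,2.5],[0,0,0],0],[[0,0,2.5],[0,0,0],0]]'
```

```text
t: 20.58
tcp_pos: [0.5643, 0.0191, 0.1061]
tool_rot: [-3.1, 0.506, 0.01]
contact_force: [-1.1, 0.5, 3.2]
gripper_width: 0.198
t: 20.95
tcp_pos: [0.5644, 0.0191, 0.1039]
tool_rot: [-3.1, 0.506, 0.009]
contact_force: [-1.0, -1.3, 4.9]
gripper_width: 0.197
```

```bash
python3 -m handwheel '[[[0,0,1.5],[0,0,0],0],[[0,0,2],[0,0,0],0],[[0,0,2],[0,0,0],0]]'
python3 -m handwheel '[[[0,0,1],[0,0,0],0],[[0,0,1.5],[0,0,0],0],[[0,0,1.5],[0,0,0],0]]'
```

```text
t: 21.32
tcp_pos: [0.5644, 0.019, 0.1026]
tool_rot: [-3.1, 0.506, 0.008]
contact_force: [-2.0, -0.6, 6.6]
gripper_width: 0.197
t: 21.7
tcp_pos: [0.5645, 0.0191, 0.1025]
tool_rot: [-3.1, 0.506, 0.007]
contact_force: [-2.9, 0.1, 9.6]
gripper_width: 0.2
```

It is at the hard stop, since the TCP stopped and the force passed 7 N. I press a little more, hold, and run the final checks.

```bash
python3 -m handwheel '[[[0,0,1.5],[0,0,0],0],[[0,0,1.5],[0,0,0],0],[[0,0,1.5],[0,0,0],0],[[0,0,1.5],[0,0,0],0]]'
python3 - <<'E'
from fit import *
T=cam("top");S=cam("side");s=manip.read_state();print(s["tcp_pos"],s["contact_force"],s["gripper_width"])
print("est tip",s["tcp_pos"]+Ro.from_rotvec(s["tool_rot"]).apply([0,0,.0837]))
for n,z in dict(brush_grip=.09,brush=0,can=0,mouse=0,multimeter=0,scrap_a_mid=.014,scrap_b_mid=.015,scrap_c_mid=.014).items():
  for r in nets.pinpoint(n,T)[:2]: print(n,round(r["p"],2),np.round(r["xy"]),np.round(atz(T,r["xy"],z),3))
im=np.hstack([cv2.resize(T["pixels"][120:310,220:470],(400,304)),cv2.resize(S["pixels"][110:290,240:460],(400,304))])
cv2.imwrite("pics/end.png",im[:,:,::-1])
E
```

```text
t: 22.2
tcp_pos: [0.5645, 0.019, 0.1025]
tool_rot: [-3.1, 0.506, 0.006]
contact_force: [-3.5, -0.7, 9.9]
gripper_width: 0.195
[0.56454092 0.01902053 0.10253109] [-3.0618885   0.84701503 10.03180037] 0.19623060111525836
est tip [0.56423952 0.01914266 0.01883172]
brush_grip 0.56 [426. 278.] [ 0.397 -0.297  0.09 ]
brush 0.66 [418. 277.] [ 0.4   -0.297  0.   ]
can 0.61 [207. 160.] [0.719 0.279 0.   ]
mouse 0.66 [317. 142.] [ 0.77  -0.024  0.   ]
multimeter 0.68 [404. 181.] [ 0.663 -0.262  0.   ]
multimeter 0.41 [292. 225.] [0.54  0.043 0.   ]
scrap_a_mid 0.62 [337. 218.] [ 0.556 -0.077  0.014]
scrap_b_mid 0.64 [348. 226.] [ 0.537 -0.107  0.015]
scrap_b_mid 0.53 [343. 206.] [ 0.591 -0.094  0.015]
scrap_c_mid 0.49 [348. 225.] [ 0.539 -0.108  0.014]
```

View pics/end.png

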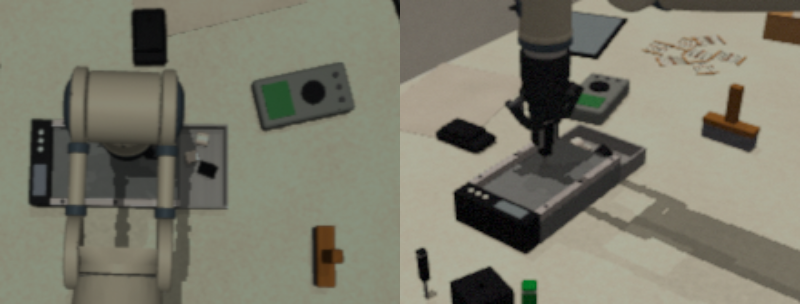

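Everything looks in place: the tip is in the hole at the stop, the scraps are in the tray, the brush is upright and the bystanders haven't moved. Handing in.

```bash
python3 -c "
from rig import hand_in
print(hand_in())"
```

```text
the job is handed in; nothing more can be done
None
```

I swept all three scraps into the catch tray with the brush and stood the brush upright on the bench. I then took the larger black stylus from its stand and pushed the reset button to its hard stop. The job was handed in at about 22 s, still gripping and pressing.

**Last checks:**
- **Button:** the estimated tip height is 18.8 mm, against 19 mm for fully pressed. The tip is about 1 mm from the hole axis as measured from close by. The push is about 10 N against the 7 N spring, and the tool stopped moving when pressed further.
- **Grip:** the opening still matches the 18 mm handle, at a commanded 100 N.
- **Scraps:** the close wrist view showed all three inside the tray, at tester y -127, -140 and -152 mm. The final top view agrees for the terminal block and spacer. The network put its best spacer guess on the clip, but its second guess matches the spacer's position.
- **Brush and bystanders:** the brush stands upright at about (0.40, -0.30). The can moved 5 mm and the mouse 11 mm from the first measurement, which I put down to network scatter. The multimeter had no starting network measurement, but it looks unmoved in the pictures.

**Disagreement:** the network's final-stage hole readings from the side and top cameras were off because the arm blocked the view. I used the close wrist view instead, which agreed with the tester fit to about 2 mm.

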